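Mounted eggs from drying rack to display stand, order reversed

TASK

Move the four mounted eggs from the cork discs of the drying rack to the brass rings of the display stand in reverse order, so that visitors across the bench, facing the robot, will see the order that the robot sees now: as seen from the robot, the egg at the left end of the rack goes into the ring at the right end of the stand, the next egg into the ring beside that one, and so on. Stand each egg upright with its foot flat on the board inside its ring, let go of it, and do not let any egg tip over.

Things in the scene. Friction and masses are not known exactly. Their poses are not given: they have to be found in the camera images.
- quail_mid (a point): The smallest mounted egg: cream shell 30 mm wide, 38 mm tall, two thin brass bands, fixed on a dark wooden pedestal with a flat round foot of 30 mm diameter. 62 mm tall in all, about 35 g. This point: on its axis at the egg's widest, 41.5 mm above the foot's underside, where it is best gripped (side upright there for 12 mm). z: its upright axis.
- bantam_mid (a point): The second smallest mounted egg: cream shell 37 mm wide, 48 mm tall, two thin brass bands, fixed on a dark wooden pedestal with a flat round foot of 34 mm diameter. 68 mm tall in all, about 50 g. This point: on its axis at the egg's widest, 42.1 mm above the foot's underside, where it is best gripped (side upright there for 12 mm). z: its upright axis.
- hen_mid (a point): The second largest mounted egg: cream shell 45 mm wide, 58 mm tall, two thin brass bands, fixed on a dark wooden pedestal with a flat round foot of 38 mm diameter. 74 mm tall in all, about 70 g. This point: on its axis at the egg's widest, 42.7 mm above the foot's underside, where it is best gripped (side upright there for 12 mm). z: its upright axis.
- goose_mid (a point): The largest mounted egg: cream shell 53 mm wide, 68 mm tall, two thin brass bands, fixed on a dark wooden pedestal with a flat round foot of 42 mm diameter. 82 mm tall in all, about 100 g. This point: on its axis at the egg's widest, 45.3 mm above the foot's underside, where it is best gripped (side upright there for 12 mm). z: its upright axis.
- pad_quail: One of four identical flat cork discs, 54 mm in diameter and 3 mm thick, fixed on the drying rack: the one on which the smallest egg stands at the start. It never moves. Origin: centre of its underside, on the rack's top.
- pad_bantam: One of four identical flat cork discs, 54 mm in diameter and 3 mm thick, fixed on the drying rack: the one on which the second smallest egg stands at the start. It never moves. Origin: centre of its underside, on the rack's top.
- pad_hen: One of four identical flat cork discs, 54 mm in diameter and 3 mm thick, fixed on the drying rack: the one on which the second largest egg stands at the start. It never moves. Origin: centre of its underside, on the rack's top.
- pad_goose: One of four identical flat cork discs, 54 mm in diameter and 3 mm thick, fixed on the drying rack: the one on which the largest egg stands at the start. It never moves. Origin: centre of its underside, on the rack's top.
- drying_rack: Drying rack: low fixed aluminium plate, 66 mm deep, 310 mm long, top 14 mm above the bench, carrying four cork discs in a row (at +111, +37, -37, -111 mm along y). Origin: centre of its underside, at bench level. y runs along the row to the left as seen from the robot, x across it away from the robot. It stands nearer or farther than the display stand, a little askew.
- display_stand: Display stand: fixed dark wooden board, 70 mm deep, 320 mm long, 14 mm thick, with four identical brass rings in a row (centres at +111, +37, -37, -111 mm along y). Rings: inner diameter 54 mm, 6 mm high; inside is the board's flat top, 14 mm above the bench. Origin: centre of its underside, at bench level. y: along the row, to the left as seen from the robot; x: away from the robot.
Not all that is in view belongs to the job. What is shaped like the part that bears hen_mid but pink is not meant. What is shaped like the part that bears quail_mid but green is not meant.

How it is judged (in metres and radians):
At the end, for the whole second after the job is handed in: The egg from the rack's 1st, 2nd, 3rd, 4th disc from the left stands in the stand's 4th, 3rd, 2nd, 1st ring: within 14 mm of the ring's centre along and across the board, foot down (height within 4 mm), upright within 0.1 rad, released and at rest (((y of pad_quail in the frame of drying_rack between 0.091 and 0.131 m and y of quail_mid in the frame of display_stand between -0.125 and -0.097 m) or (y of pad_quail in the frame of drying_rack between 0.017 and 0.057 m and y of quail_mid in the frame of display_stand between -0.051 and -0.023 m) or (y of pad_quail in the frame of drying_rack between -0.057 and -0.017 m and y of quail_mid in the frame of display_stand between 0.023 and 0.051 m) or (y of pad_quail in the frame of drying_rack between -0.131 and -0.091 m and y of quail_mid in the frame of display_stand between 0.097 and 0.125 m)) and x of quail_mid in the frame of display_stand between -0.014 and 0.014 m and z of quail_mid in the frame of display_stand between 0.05148 and 0.05948 m and angle between each of quail_mid, bantam_mid, hen_mid, goose_mid's own z axis and vertical below 0.1 rad and contact force between each of egg_quail, egg_bantam, egg_hen, egg_goose and the fingers below 0.1 N and linear speed of each of egg_quail, egg_bantam, egg_hen, egg_goose below 0.02 m/s and ((y of pad_bantam in the frame of drying_rack between 0.091 and 0.131 m and y of bantam_mid in the frame of display_stand between -0.125 and -0.097 m) or (y of pad_bantam in the frame of drying_rack between 0.017 and 0.057 m and y of bantam_mid in the frame of display_stand between -0.051 and -0.023 m) or (y of pad_bantam in the frame of drying_rack between -0.057 and -0.017 m and y of bantam_mid in the frame of display_stand between 0.023 and 0.051 m) or (y of pad_bantam in the frame of drying_rack between -0.131 and -0.091 m and y of bantam_mid in the frame of display_stand between 0.097 and 0.125 m)) and x of bantam_mid in the frame of display_stand between -0.014 and 0.014 m and z of bantam_mid in the frame of display_stand between 0.05208 and 0.06008 m and ((y of pad_hen in the frame of drying_rack between 0.091 and 0.131 m and y of hen_mid in the frame of display_stand between -0.125 and -0.097 m) or (y of pad_hen in the frame of drying_rack between 0.017 and 0.057 m and y of hen_mid in the frame of display_stand between -0.051 and -0.023 m) or (y of pad_hen in the frame of drying_rack between -0.057 and -0.017 m and y of hen_mid in the frame of display_stand between 0.023 and 0.051 m) or (y of pad_hen in the frame of drying_rack between -0.131 and -0.091 m and y of hen_mid in the frame of display_stand between 0.097 and 0.125 m)) and x of hen_mid in the frame of display_stand between -0.014 and 0.014 m and z of hen_mid in the frame of display_stand between 0.05268 and 0.06068 m and ((y of pad_goose in the frame of drying_rack between 0.091 and 0.131 m and y of goose_mid in the frame of display_stand between -0.125 and -0.097 m) or (y of pad_goose in the frame of drying_rack between 0.017 and 0.057 m and y of goose_mid in the frame of display_stand between -0.051 and -0.023 m) or (y of pad_goose in the frame of drying_rack between -0.057 and -0.017 m and y of goose_mid in the frame of display_stand between 0.023 and 0.051 m) or (y of pad_goose in the frame of drying_rack between -0.131 and -0.091 m and y of goose_mid in the frame of display_stand between 0.097 and 0.125 m)) and x of goose_mid in the frame of display_stand between -0.014 and 0.014 m and z of goose_mid in the frame of display_stand between 0.05528 and 0.06328 m); the robot touches nothing.
It fails at once if a mounted egg tips over (angle between any of quail_mid, bantam_mid, hen_mid, goose_mid's own z axis and vertical above 0.8 rad).
It also fails if it takes over 106 s, if anything falls off the work surface, if the arm or the gripper's body presses on something with over 40 N, if the wrist force passes 120 N, or if a joint passes its speed limit or range.

ROBOT

A 6-joint arm with a two-finger parallel gripper is mounted at the origin on the work surface. World frame = base frame: x ahead of the robot, y to its left, z up, the work surface at z = 0. Lengths are in m, angles in degrees, forces in N, time in s.
With the tool pointing down it reaches from about 0.375 to 0.9 m from the base axis. Payload 3.1 kg.
Tool frame: the origin (TCP) lies on the centre line of the jaws, within the pads' length; the fingertips stand 25 mm ahead of it and the grasp point (between the pads) lies 6 mm ahead of it; z points along the fingers, y is the line along which they close (so a half turn about z gives the same grasp; the last joint's range is limited). The gripper opens to 87 mm and grips with 3 to 60 N. Pads are 19 mm wide; open, the fingers measure 117 mm over their backs; the gripper's body (75 mm by 190 mm) begins 51 mm behind the grasp point.
Start: joints at [57.611, 30.224, 82.088, -0, 67.689, -10.227], TCP at [0.236, 0.579, 0.248] pointing down, gripper open.
Joint ranges: [-176.69, 176.69], [-43.24, 126.21], [12.49, 139.97], [-82, 262], [0, 151.66], [-163.58, 163.58]. Speed limits (degrees/s): [159.86, 159.86, 180, 180, 180, 180].

INTERFACE

Orientations are given as a 3x3 rotation matrix whose columns are the frame's x, y, z axes.
In Python, from rig import bot, cams, models gives the robot as it stands. The module is installed in compiled form; this text tells all that it offers.
- The arm moves only by the shell command python3 -m handwheel 'ROWS' [OPENING]. ROWS is JSON, a list of rows, each a list of 6 numbers: the shift along the world's x, y, z each as a share of 1 m, from -1 to 1, then the turn, a rotation vector about the world's x, y, z each as a share of 2 rad, from -1 to 1. In form: [[dx, dy, dz, wx, wy, wz], ...]. A call has exactly 8 rows; each row is the pose to reach, as a shift and turn from the pose commanded when the call began; what a row does not reach only later rows make up. A row lasts 1/12 s, in which the tool goes at most 41.7 mm and 7.16 degrees, less where a joint would pass 70% of its speed; a pose out of reach is approached as far as the arm can. A call with a number of a shift or a turn outside -1 to 1 is refused whole. A call with a gripper value outside its range is refused whole. OPENING is the opening, from -1 (shut) to 1 (fully open), so that 0 is half open, set as the call begins (- or left out, the last holds). The fingers move at their own pace and stop on an object; the grip force is fixed at half the most. Time passes only in rows, so rows that repeat a pose let the fingers close, or fill a call up. It gives the time, the measured TCP pose, the force, the opening and the grip force at its end, in the units of the state.
- bot.read_state(): the state, without advancing time (a new reading comes with each control period).
- cams.capture(name): name is "scene" or "top" or "wrist"; returns (picture, depth): 420x560x3 uint8, blue, green, red; 420x560 float32, m along the optical axis (not along the pixel's ray), 0 where there is no reading.
- cams.calibration(name): a dict with "mtx" (3x3 intrinsics, pixels), "dist_coeffs" ([k1, k2, p1, p2, k3] as OpenCV has them; the pictures are not rectified), "R" (3x3) and "t" (3): a world point X has camera coordinates R X + t; the wrist camera has in their place "tool_from_camera" (4x4, takes a point from camera to tool coordinates, whose origin is the TCP and whose axes are the flange's). Camera axes: x right, y down, z forward; pixel columns grow to the right and rows downward; lengths in m; the calibration is good to about 2 mm. A picture is of the moment at which its call begins: read the wrist's pose just before it. calibration takes no time and is no camera call.
- bot.hand_in(): hands the job in; it is judged then, once.
Trained networks look in the newest picture that a camera, given by its name, has taken for a name from the list of things; names that differ only in an ending like _2 or _b are one class to them, and where a whole thing is asked for, a point or a joint stands for the part that bears it (a point fixed in the world has none). Each returns a list of dicts, best first, with "conf" (0 to 1); they miss things now and then, are a little off and sometimes report something else, mostly with a low value. They report only what shows in the picture. A call takes as long as a camera call. They do not tell look-alikes from the thing itself.
- models.spot_in(query, camera): "position" ([column, row] in pixels, amid what is visible of it).
- models.tip_of(query, camera): "position" ([column, row] in pixels: a listed point, or the origin of a listed thing).
The state is a dict: "time_s": time; "joint_positions": joint angles; "qvel": joint speeds; "tau": joint torques, N m; "position": TCP position; "tcp_rot": TCP orientation; "force": force on the tool from outside, world axes, zero at the start; "moment": the same for the moment, N m; "opening": opening from 0.0 (shut) to 1.0 (fully open); "grasp_force": force on a finger pad.
Only numpy, scipy, OpenCV 4.12 (cv2) and the standard library are available. Lean on these libraries where they do the work, as an engineer would, in place of code of your own. Each camera call takes 0.05 s, during which the arm holds its last target. There are 200 camera calls.

## Working session

There is one attempt and no reset: what is moved stays moved. The work goes in short steps, Python scripts to look and compute and a shell command to move; the robot and the scene stay as the last step left them, time stands still between calls to the robot, and variables do not carry over. Pictures are saved under pics/ and viewed, at most 14 in all, crops included, and the job is handed in when it is done.

```bash
mkdir -p pics; python3 - <<'E'
from rig import bot,cams,models
import cv2,numpy as np
for n in ("top","scene"):
    p,d=cams.capture(n); cv2.imwrite(f"pics/{n}1.png",p); np.save(f"{n}_d.npy",d); np.save(f"{n}_p.npy",p)
    c=cams.calibration(n); print(n,{k:np.round(v,4).tolist() for k,v in c.items()})
s=bot.read_state(); print({k:s[k] for k in("time_s","position","tcp_rot","opening")})
E
```

```text
top {'mtx': [[401.8847, 0.0, 273.0448], [0.0, 401.8847, 214.7828], [0.0, 0.0, 1.0]], 'dist_coeffs': [-0.036, 0.0, 0.0, 0.0, 0.0], 'R': [[-0.0294, -0.9992, -0.0269], [-0.9874, 0.0332, -0.1546], [0.1553, 0.022, -0.9876]], 't': [0.0023, 0.5287, 0.707]}
scene {'mtx': [[451.2432, 0.0, 272.7629], [0.0, 451.2432, 209.9918], [0.0, 0.0, 1.0]], 'dist_coeffs': [0.0316, 0.0, 0.0, 0.0, 0.0], 'R': [[0.8663, 0.4992, -0.015], [0.4065, -0.7223, -0.5595], [-0.2901, 0.4786, -0.8287]], 't': [-0.422, -0.1772, 0.8431]}
{'time_s': 0.1, 'position': array([0.23539032, 0.57833539, 0.24668945]), 'tcp_rot': array([[-9.26139453e-01,  3.77179967e-01, -9.92560523e-04],
       [ 3.77181148e-01,  9.26138086e-01, -1.62073632e-03],
       [ 3.07938832e-04, -1.87540296e-03, -9.99998194e-01]]), 'opening': 0.9969997493716499}
```

View pics/top1.png

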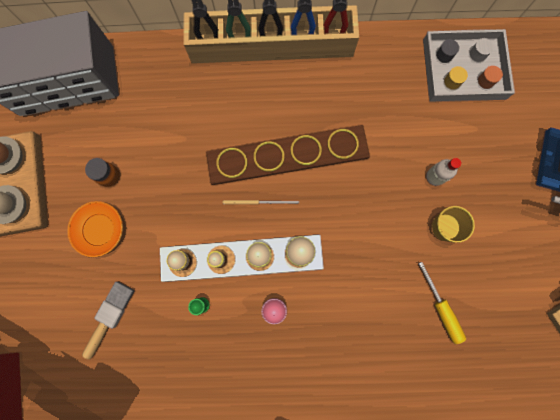

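View pics/scene1.png

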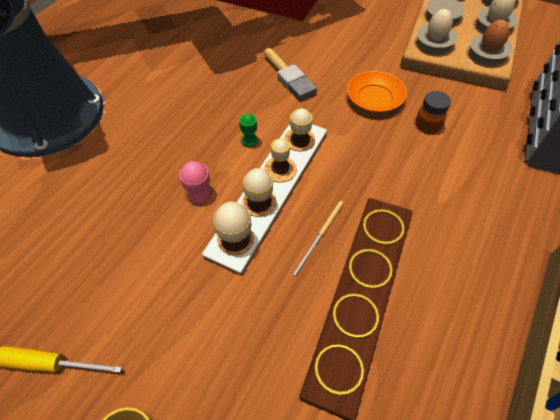

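Top view: the eggs on the white rack are, left to right, bantam (180,260), quail (216,260), hen (260,255) and goose (300,250). The rings are at (232,162), (269,156), (306,150) and (343,144). The pink (274,312) and green (197,306) look-alikes stand nearer the robot than the rack. The scene view agrees.

So bantam goes to the rightmost ring, then quail, hen, and goose to the leftmost.

```bash
cat > h.py <<'E'
import numpy as np,cv2
from scipy.optimize import least_squares
from rig import bot,cams,models
DIM=dict(quail=(30,38,62,41.5),bantam=(37,48,68,42.1),hen=(45,58,74,42.7),goose=(53,68,82,45.3))
def cloud(n,d):
    c=cams.calibration(n); h,w=d.shape
    uv=np.stack(np.meshgrid(np.arange(w),np.arange(h)),-1).reshape(-1,1,2).astype(float)
    r=cv2.undistortPoints(uv,np.array(c["mtx"]),np.array(c["dist_coeffs"])).reshape(h,w,2)
    P=np.dstack([r,np.ones((h,w))])*d[...,None]
    return (P-np.array(c["t"]))@np.array(c["R"])
def ray(n,uv,z):
    c=cams.calibration(n); R=np.array(c["R"]);t=np.array(c["t"])
    r=cv2.undistortPoints(np.array(uv,float).reshape(-1,1,2),np.array(c["mtx"]),np.array(c["dist_coeffs"])).reshape(-1,2)
    D=np.c_[r,np.ones(len(r))]@R; o=-R.T@t
    return o+D*((z-o[2])/D[:,2])[:,None]
def fitegg(P,name,xy,base,free_z=True):
    w,h,T,m=[v/1000 for v in DIM[name]]; zc=base+T-h/2
    Q=P.reshape(-1,3); k=(np.hypot(*(Q[:,:2]-xy).T)<w/2+.004)&(Q[:,2]>zc-h*.3)&(Q[:,2]<.12); Q=Q[k]
    f=lambda p:(np.sqrt(((Q[:,0]-p[0])/(w/2))**2+((Q[:,1]-p[1])/(w/2))**2+((Q[:,2]-p[2])/(h/2))**2)-1)*w/2
    s=least_squares(f,[*xy,zc],loss='soft_l1',f_scale=.001)
    return s.x,zc,len(Q),np.median(abs(f(s.x)))
E
python3 - <<'E'
from h import *
px=dict(bantam=(180,260),quail=(216,258),hen=(260,254),goose=(300,250))
rings=[(232,162),(269,156),(306,150),(343,144)]
C={n:cloud(n,np.load(n+"_d.npy")) for n in("top","scene")}
for n in C:
    z=C[n][...,2]; print(n,"bench z",np.median(z[np.abs(z)<.012]))
for e,u in px.items():
    xy=ray("top",u,.065)[0,:2]
    for n in C: 
        x,zc,k,r=fitegg(C[n],e,xy,.017); print(e,n,np.round(x,4),"zc exp",round(zc,4),k,round(r,4)); 
        xy=x[:2] if n=="top" else xy
# rings by colour, mean of circle fit
for n,seeds in(("top",rings),("scene",[(384,227),(370,269),(356,315),(339,370)])):
    p=np.load(n+"_p.npy"); hsv=cv2.cvtColor(p,cv2.COLOR_BGR2HSV); m=(hsv[...,0]>18)&(hsv[...,0]<35)&(hsv[...,1]>120)&(hsv[...,2]>90)
    out=[]
    for u in seeds:
        v,c=np.nonzero(m); k=np.hypot(c-u[0],v-u[1])<(24 if n=="top" else 34)
        W=ray(n,np.c_[c[k],v[k]],.020)[:,:2]
        s=least_squares(lambda q:np.hypot(*(W-q[:2]).T)-q[2],[*W.mean(0),.028],loss='soft_l1',f_scale=.002)
        out.append(s.x[:2]); print(n,"ring",np.round(s.x,4),k.sum())
    o=np.array(out); y=np.array([111,37,-37,-111])/1e3
    d=(o*y[:,None]).sum(0)/(y**2).sum(); print("centre",o.mean(0).round(4),"scale",np.hypot(*d).round(3),"yaw",np.degrees(np.arctan2(-d[0],d[1])).round(2))
# rack discs: orange cork
p=np.load("top_p.npy")
o=[]
for q in ("quail","bantam","hen","goose"):
    print(q,[ (np.round(r["position"],1).tolist(),round(r["conf"],2)) for r in models.tip_of(q+"_mid","top")][:3])
E
```

```text
top bench z 0.0004971098689611796
scene bench z 0.0009578004064070481
bantam top [0.4495 0.1592 0.0605] zc exp 0.061 370 0.0005
bantam scene [0.4477 0.1606 0.0612] zc exp 0.061 480 0.0006
quail top [0.4494 0.09   0.06  ] zc exp 0.06 239 0.0006
quail scene [0.4478 0.0916 0.0606] zc exp 0.06 369 0.0006
hen top [0.4552 0.0125 0.0611] zc exp 0.062 497 0.0005
hen scene [0.4536 0.0146 0.062 ] zc exp 0.062 817 0.0005
goose top [ 0.4586 -0.062   0.0638] zc exp 0.065 697 0.0005
goose scene [ 0.457  -0.0603  0.0645] zc exp 0.065 1268 0.0006
top ring [0.6389 0.0642 0.0285] 217
top ring [ 0.6491 -0.0087  0.0285] 229
top ring [ 0.6591 -0.0818  0.0285] 231
top ring [ 0.6691 -0.1544  0.0285] 221
centre [ 0.654  -0.0452] scale 0.995 yaw 7.87
scene ring [0.6393 0.0636 0.0293] 406
scene ring [ 0.6493 -0.0076  0.0296] 504
scene ring [ 0.6596 -0.0803  0.0288] 464
scene ring [ 0.6699 -0.1541  0.0282] 478
centre [ 0.6545 -0.0446] scale 0.991 yaw 8.02
quail [([198.0, 308.8], 0.69), ([213.8, 258.4], 0.58)]
bantam [([176.4, 258.5], 0.83), ([262.4, 255.0], 0.32)]
hen [([273.9, 313.4], 0.58), ([260.7, 253.4], 0.57)]
goose [([296.7, 251.3], 0.74)]
```

Both cameras agree to about 2 mm, and heights and ring size and pitch match the given dimensions. I'll use a fixed jaw yaw of about 5°, closing across the rows. First I go above the bantam.

```bash
python3 -m handwheel '[[0.013,-0.026,0,0,0,-0.034],[0.026,-0.052,0,0,0,-0.068],[0.04,-0.078,0,0,0,-0.102],[0.053,-0.104,0,0,0,-0.136],[0.066,-0.13,0,0,0,-0.17],[0.08,-0.156,0,0,0,-0.204],[0.093,-0.182,0,0,0,-0.238],[0.106,-0.21,0,0,0,-0.274]]' 1
python3 -m handwheel '[[0.013,-0.026,-0.008,0,0,-0.034],[0.026,-0.052,-0.02,0,0,-0.068],[0.04,-0.078,-0.03,0,0,-0.102],[0.053,-0.104,-0.04,0,0,-0.136],[0.066,-0.13,-0.05,0,0,-0.17],[0.08,-0.156,-0.06,0,0,-0.204],[0.107,-0.209,-0.07,0,0,-0.238],[0.107,-0.209,-0.078,0,0,-0.274]]' 1
python3 -m handwheel '[[0,0,0,0,0,0],[0,0,0,0,0,0],[0,0,0,0,0,0],[0,0,0,0,0,0],[0,0,0,0,0,0],[0,0,0,0,0,0],[0,0,0,0,0,0],[0,0,0,0,0,0]]' 1
python3 - <<'E'
from h import *
s=bot.read_state();print(s["position"],s["tcp_rot"])
p,d=cams.capture("wrist");cv2.imwrite("pics/w1.png",p)
E
```

```text
time_s: 0.97
position: [0.3423, 0.3678, 0.2477]
tcp_rot: [[-0.592, 0.806, 0.001], [0.806, 0.592, 0.0], [0.0, 0.001, -1.0]]
force: [-0.2, -0.5, -0.4]
opening: 1.001
grasp_force: 0.0
time_s: 1.63
position: [0.4517, 0.1569, 0.1698]
tcp_rot: [[-0.083, 0.997, 0.004], [0.997, 0.083, -0.001], [-0.001, 0.004, -1.0]]
force: [0.6, -0.5, -1.0]
opening: 1.0
grasp_force: 0.0
time_s: 2.3
position: [0.4485, 0.1603, 0.1698]
tcp_rot: [[-0.089, 0.996, 0.0], [0.996, 0.089, 0.0], [0.0, 0.0, -1.0]]
force: [-0.4, 0.0, 0.7]
opening: 1.0
grasp_force: 0.0
[0.44854582 0.16034202 0.16977201] [[-8.90855677e-02  9.96023897e-01  3.97210807e-04]
 [ 9.96023976e-01  8.90855507e-02  6.02744228e-05]
 [ 2.46490220e-05  4.01001068e-04 -9.99999919e-01]]
```

View pics/w1.png

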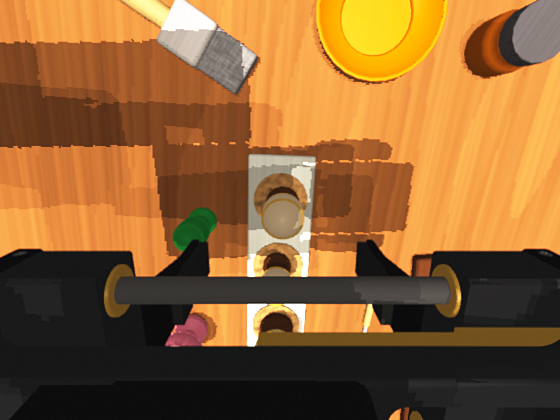

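The wrist view shows the bantam at (283,215), midway between the fingers (about 200 and 365), with its column axis aligned. Descend and grip.

```bash
python3 -m handwheel '[[0,0,-0.02,0,0,0],[0,0,-0.04,0,0,0],[0,0,-0.06,0,0,0],[0,0,-0.075,0,0,0],[0,0,-0.09,0,0,0],[0,0,-0.1,0,0,0],[0,0,-0.1045,0,0,0],[0,0,-0.1045,0,0,0]]' 1
python3 -m handwheel '[[0,0,0,0,0,0],[0,0,0,0,0,0],[0,0,0,0,0,0],[0,0,0,0,0,0],[0,0,0,0,0,0],[0,0,0,0,0,0],[0,0,0,0,0,0],[0,0,0,0,0,0]]' -1
python3 -m handwheel '[[0,0,0,0,0,0],[0,0,0,0,0,0],[0,0,0,0,0,0],[0,0,0,0,0,0],[0,0,0.005,0,0,0],[0,0,0.01,0,0,0],[0,0,0.015,0,0,0],[0,0,0.02,0,0,0]]' -1
```

```text
time_s: 3.02
position: [0.4483, 0.1598, 0.0643]
tcp_rot: [[-0.088, 0.996, -0.002], [0.996, 0.088, -0.0], [-0.0, -0.002, -1.0]]
force: [-0.4, 0.1, 0.0]
opening: 0.999
grasp_force: 0.0
time_s: 3.68
position: [0.4488, 0.1598, 0.0651]
tcp_rot: [[-0.088, 0.996, 0.0], [0.996, 0.088, 0.0], [-0.0, 0.0, -1.0]]
force: [0.1, -0.9, -0.7]
opening: 0.478
grasp_force: 0.0
time_s: 4.35
position: [0.4488, 0.1598, 0.0857]
tcp_rot: [[-0.088, 0.996, 0.0], [0.996, 0.088, 0.0], [0.0, 0.0, -1.0]]
force: [0.2, 0.0, -0.5]
opening: 0.415
grasp_force: 30.0
```

```bash
python3 -m handwheel '[[0,0,0.022,0,0,0],[0,0,0.048,0,0,0],[0,0,0.072,0,0,0],[0,0,0.084,0,0,0],[0.007,-0.01,0.084,0,0,0],[0.02,-0.03,0.084,0,0,0],[0.037,-0.053,0.084,0,0,0],[0.057,-0.081,0.084,0,0,0]]'
python3 -m handwheel '[[0.02,-0.028,0,0,0,0],[0.038,-0.054,0,0,0,0],[0.056,-0.08,0,0,0,0],[0.074,-0.105,0,0,0,0],[0.092,-0.13,0,0,0,0],[0.11,-0.155,0,0,0,0],[0.125,-0.178,0,0,0,0],[0.138,-0.197,0,0,0,0]]'
python3 -m handwheel '[[0.011,-0.016,0,0,0,0],[0.019,-0.027,0,0,0,0],[0.024,-0.033,0,0,0,0],[0.0257,-0.0358,0,0,0,0],[0.0257,-0.0358,-0.01,0,0,0],[0.0257,-0.0358,-0.025,0,0,0],[0.0257,-0.0358,-0.04,0,0,0],[0.0257,-0.0358,-0.055,0,0,0]]'
python3 - <<'E'
from h import *
s=bot.read_state();print(s["position"],s["opening"],s["grasp_force"])
p,d=cams.capture("top");cv2.imwrite("pics/t2.png",p[60:320,120:420])
p,d=cams.capture("scene");cv2.imwrite("pics/s2.png",p)
E
```

```text
time_s: 5.02
position: [0.5052, 0.0781, 0.1686]
tcp_rot: [[-0.09, 0.996, -0.002], [0.996, 0.09, 0.0], [0.0, -0.002, -1.0]]
force: [0.6, 0.9, -0.4]
opening: 0.413
grasp_force: 30.0
time_s: 5.68
position: [0.6443, -0.1213, 0.1678]
tcp_rot: [[-0.087, 0.996, -0.001], [0.996, 0.087, -0.0], [-0.0, -0.001, -1.0]]
force: [-0.3, 0.2, -0.3]
opening: 0.413
grasp_force: 30.0
time_s: 6.35
position: [0.6682, -0.1527, 0.1126]
tcp_rot: [[-0.089, 0.996, -0.002], [0.996, 0.089, 0.001], [0.001, -0.002, -1.0]]
force: [-0.2, 0.7, -0.2]
opening: 0.41
grasp_force: 30.0
[ 0.66822693 -0.15265277  0.11261612] 0.40981413420929086 29.999588168693663
```

View pics/s2.png

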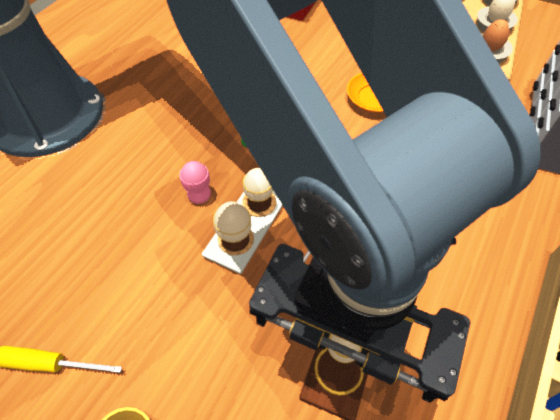

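The egg is held upright over the rightmost ring, around (340,360). Lower, release and rise slowly.

```bash
python3 -m handwheel '[[0,0,-0.012,0,0,0],[0,0,-0.024,0,0,0],[0,0,-0.034,0,0,0],[0,0,-0.042,0,0,0],[0,0,-0.047,0,0,0],[0,0,-0.05,0,0,0],[0,0,-0.0515,0,0,0],[0,0,-0.0515,0,0,0]]'
python3 -m handwheel '[[0,0,0,0,0,0],[0,0,0,0,0,0],[0,0,0,0,0,0],[0,0,0,0,0,0],[0,0,0,0,0,0],[0,0,0,0,0,0],[0,0,0,0,0,0],[0,0,0,0,0,0]]' 1
python3 -m handwheel '[[0,0,0,0,0,0],[0,0,0,0,0,0],[0,0,0.015,0,0,0],[0,0,0.035,0,0,0],[0,0,0.06,0,0,0],[0,0,0.085,0,0,0],[0,0,0.1,0,0,0],[0,0,0.107,0,0,0]]' 1
python3 - <<'E'
from h import *
s=bot.read_state();print(s["position"])
p,d=cams.capture("wrist");cv2.imwrite("pics/w2.png",p)
E
```

```text
time_s: 7.12
position: [0.6695, -0.1541, 0.0626]
tcp_rot: [[-0.088, 0.996, 0.0], [0.996, 0.088, -0.0], [-0.0, 0.0, -1.0]]
force: [0.3, -0.5, -0.7]
opening: 0.414
grasp_force: 30.0
time_s: 7.78
position: [0.6694, -0.154, 0.0626]
tcp_rot: [[-0.088, 0.996, 0.0], [0.996, 0.088, 0.0], [0.0, 0.0, -1.0]]
force: [0.2, 0.5, 0.0]
opening: 0.926
grasp_force: 0.0
time_s: 8.45
position: [0.6709, -0.1545, 0.1727]
tcp_rot: [[-0.088, 0.996, 0.005], [0.996, 0.088, -0.002], [-0.002, 0.005, -1.0]]
force: [0.9, -0.0, 0.3]
opening: 1.001
grasp_force: 0.0
[ 0.67090738 -0.15452106  0.17271962]
```

View pics/w2.png

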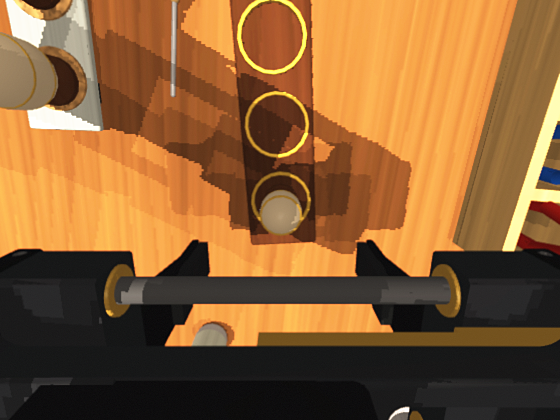

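The bantam stands in the rightmost ring at (281,212). Next is the quail at (0.4486, 0.091).

```bash
python3 -m handwheel '[[-0.01,0.012,0,0,0,0],[-0.028,0.031,0,0,0,0],[-0.05,0.055,0,0,0,0],[-0.073,0.081,0,0,0,0],[-0.096,0.107,0,0,0,0],[-0.118,0.131,0,0,0,0],[-0.14,0.155,0,0,0,0],[-0.16,0.178,0,0,0,0]]' 1
python3 -m handwheel '[[-0.02,0.022,0,0,0,0],[-0.038,0.042,0,0,0,0],[-0.05,0.056,0,0,0,0],[-0.058,0.064,0,0,0,0],[-0.061,0.067,0,0,0,0],[-0.061,0.067,0,0,0,0],[-0.061,0.067,0,0,0,0],[-0.061,0.067,0,0,0,0]]' 1
python3 -m handwheel '[[0,0,-0.02,0,0,0],[0,0,-0.04,0,0,0],[0,0,-0.06,0,0,0],[0,0,-0.075,0,0,0],[0,0,-0.09,0,0,0],[0,0,-0.1,0,0,0],[0,0,-0.105,0,0,0],[0,0,-0.105,0,0,0]]' 1
python3 -m handwheel '[[0,0,0,0,0,0],[0,0,0,0,0,0],[0,0,0,0,0,0],[0,0,0,0,0,0],[0,0,0,0,0,0],[0,0,0,0,0,0],[0,0,0,0,0,0],[0,0,0,0,0,0]]' -1
python3 -m handwheel '[[0,0,0,0,0,0],[0,0,0,0,0,0],[0,0,0,0,0,0],[0,0,0,0,0,0],[0,0,0.005,0,0,0],[0,0,0.01,0,0,0],[0,0,0.015,0,0,0],[0,0,0.02,0,0,0]]' -1
```

```text
time_s: 9.17
position: [0.5069, 0.0253, 0.1684]
tcp_rot: [[-0.088, 0.996, -0.003], [0.996, 0.088, 0.001], [0.001, -0.003, -1.0]]
force: [1.5, 1.3, 0.8]
opening: 1.003
grasp_force: 0.0
time_s: 9.83
position: [0.4498, 0.0903, 0.1695]
tcp_rot: [[-0.087, 0.996, 0.001], [0.996, 0.087, -0.0], [-0.0, 0.001, -1.0]]
force: [0.5, 0.1, -0.7]
opening: 0.995
grasp_force: 0.0
time_s: 10.5
position: [0.4488, 0.0904, 0.0635]
tcp_rot: [[-0.087, 0.996, -0.001], [0.996, 0.087, 0.0], [0.0, -0.001, -1.0]]
force: [-0.9, -0.1, -0.2]
opening: 0.999
grasp_force: 0.0
time_s: 11.17
position: [0.4485, 0.0911, 0.0647]
tcp_rot: [[-0.088, 0.996, 0.0], [0.996, 0.088, 0.0], [-0.0, 0.0, -1.0]]
force: [0.3, 0.3, -0.1]
opening: 0.48
grasp_force: 0.0
time_s: 11.83
position: [0.4485, 0.091, 0.0852]
tcp_rot: [[-0.088, 0.996, 0.0], [0.996, 0.088, -0.0], [-0.0, 0.0, -1.0]]
force: [-0.3, 0.4, -0.4]
opening: 0.334
grasp_force: 30.0
```

```bash
python3 -m handwheel '[[0,0,0.022,0,0,0],[0,0,0.048,0,0,0],[0,0,0.072,0,0,0],[0,0,0.085,0,0,0],[0.01,-0.008,0.085,0,0,0],[0.025,-0.02,0.085,0,0,0],[0.043,-0.035,0.085,0,0,0],[0.062,-0.05,0.085,0,0,0]]'
python3 -m handwheel '[[0.02,-0.016,0,0,0,0],[0.04,-0.032,0,0,0,0],[0.06,-0.049,0,0,0,0],[0.08,-0.066,0,0,0,0],[0.1,-0.082,0,0,0,0],[0.115,-0.094,0,0,0,0],[0.127,-0.104,0,0,0,0],[0.137,-0.112,0,0,0,0]]'
python3 -m handwheel '[[0.007,-0.006,0,0,0,0],[0.011,-0.009,0,0,0,0],[0.0119,-0.01,0,0,0,0],[0.0119,-0.01,0,0,0,0],[0.0119,-0.01,-0.01,0,0,0],[0.0119,-0.01,-0.025,0,0,0],[0.0119,-0.01,-0.04,0,0,0],[0.0119,-0.01,-0.055,0,0,0]]'
python3 -m handwheel '[[0,0,-0.012,0,0,0],[0,0,-0.024,0,0,0],[0,0,-0.034,0,0,0],[0,0,-0.042,0,0,0],[0,0,-0.047,0,0,0],[0,0,-0.05,0,0,0],[0,0,-0.0525,0,0,0],[0,0,-0.0525,0,0,0]]'
python3 -m handwheel '[[0,0,0,0,0,0],[0,0,0,0,0,0],[0,0,0,0,0,0],[0,0,0,0,0,0],[0,0,0,0,0,0],[0,0,0,0,0,0],[0,0,0,0,0,0],[0,0,0,0,0,0]]' 1
python3 -m handwheel '[[0,0,0,0,0,0],[0,0,0,0,0,0],[0,0,0.015,0,0,0],[0,0,0.035,0,0,0],[0,0,0.06,0,0,0],[0,0,0.085,0,0,0],[0,0,0.1,0,0,0],[0,0,0.108,0,0,0]]' 1
python3 - <<'E'
from h import *
p,d=cams.capture("wrist");cv2.imwrite("pics/w3.png",p)
E
```

```text
time_s: 12.5
position: [0.511, 0.0401, 0.1692]
tcp_rot: [[-0.089, 0.996, -0.001], [0.996, 0.089, -0.0], [-0.0, -0.001, -1.0]]
force: [0.4, -0.5, -0.6]
opening: 0.331
grasp_force: 30.0
time_s: 13.17
position: [0.6486, -0.0731, 0.1682]
tcp_rot: [[-0.087, 0.996, -0.001], [0.996, 0.087, -0.0], [-0.0, -0.001, -1.0]]
force: [-0.3, -0.1, -1.4]
opening: 0.33
grasp_force: 30.0
time_s: 13.83
position: [0.6585, -0.0801, 0.1136]
tcp_rot: [[-0.089, 0.996, -0.001], [0.996, 0.089, 0.0], [0.0, -0.001, -1.0]]
force: [0.2, -0.7, -0.0]
opening: 0.327
grasp_force: 30.0
time_s: 14.5
position: [0.6595, -0.0811, 0.062]
tcp_rot: [[-0.088, 0.996, 0.0], [0.996, 0.088, -0.0], [-0.0, 0.0, -1.0]]
force: [0.7, 0.9, -0.0]
opening: 0.336
grasp_force: 30.0
time_s: 15.17
position: [0.6593, -0.081, 0.0621]
tcp_rot: [[-0.088, 0.996, 0.0], [0.996, 0.088, -0.0], [-0.0, -0.0, -1.0]]
force: [0.4, -0.7, 0.9]
opening: 0.848
grasp_force: 0.0
time_s: 15.83
position: [0.6606, -0.0813, 0.1729]
tcp_rot: [[-0.088, 0.996, 0.004], [0.996, 0.088, -0.001], [-0.002, 0.004, -1.0]]
force: [-0.2, 0.2, 0.2]
opening: 1.003
grasp_force: 0.0
```

View pics/w3.png

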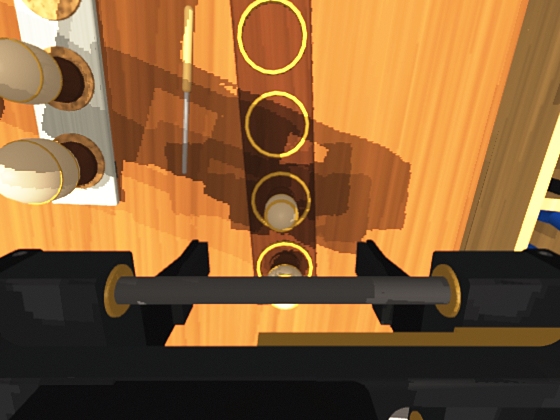

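The quail stands in the third ring at (281,212), with the bantam still upright behind it at (285,285). Next is the hen at (0.4544, 0.0135), to ring (0.649, -0.008).

```bash
python3 -m handwheel '[[-0.014,0.007,0,0,0,0],[-0.036,0.017,0,0,0,0],[-0.062,0.029,0,0,0,0],[-0.088,0.041,0,0,0,0],[-0.114,0.053,0,0,0,0],[-0.14,0.065,0,0,0,0],[-0.165,0.076,0,0,0,0],[-0.185,0.085,0,0,0,0]]' 1
python3 -m handwheel '[[-0.012,0.006,0,0,0,0],[-0.018,0.0085,0,0,0,0],[-0.02,0.0095,0,0,0,0],[-0.02,0.0095,0,0,0,0],[-0.02,0.0095,0,0,0,0],[-0.02,0.0095,-0.01,0,0,0],[-0.02,0.0095,-0.025,0,0,0],[-0.02,0.0095,-0.04,0,0,0]]' 1
python3 -m handwheel '[[0,0,-0.015,0,0,0],[0,0,-0.03,0,0,0],[0,0,-0.045,0,0,0],[0,0,-0.055,0,0,0],[0,0,-0.061,0,0,0],[0,0,-0.064,0,0,0],[0,0,-0.0645,0,0,0],[0,0,-0.0645,0,0,0]]' 1
python3 -m handwheel '[[0,0,0,0,0,0],[0,0,0,0,0,0],[0,0,0,0,0,0],[0,0,0,0,0,0],[0,0,0,0,0,0],[0,0,0,0,0,0],[0,0,0,0,0,0],[0,0,0,0,0,0]]' -1
python3 -m handwheel '[[0,0,0,0,0,0],[0,0,0,0,0,0],[0,0,0,0,0,0],[0,0,0,0,0,0],[0,0,0.005,0,0,0],[0,0,0.01,0,0,0],[0,0,0.015,0,0,0],[0,0,0.02,0,0,0]]' -1
```

```text
time_s: 16.55
position: [0.471, 0.0051, 0.169]
tcp_rot: [[-0.088, 0.996, -0.004], [0.996, 0.088, 0.001], [0.001, -0.004, -1.0]]
force: [0.4, 0.0, -0.1]
opening: 1.0
grasp_force: 0.0
time_s: 17.22
position: [0.4564, 0.0128, 0.1299]
tcp_rot: [[-0.087, 0.996, 0.003], [0.996, 0.087, -0.001], [-0.001, 0.003, -1.0]]
force: [0.9, 0.5, 0.4]
opening: 1.004
grasp_force: 0.0
time_s: 17.88
position: [0.4549, 0.0133, 0.0656]
tcp_rot: [[-0.088, 0.996, 0.001], [0.996, 0.088, -0.0], [-0.0, 0.001, -1.0]]
force: [-0.1, -0.1, -1.2]
opening: 0.996
grasp_force: 0.0
time_s: 18.55
position: [0.4544, 0.0135, 0.0656]
tcp_rot: [[-0.088, 0.996, 0.0], [0.996, 0.088, -0.0], [-0.0, 0.0, -1.0]]
force: [0.1, 0.0, 1.6]
opening: 0.504
grasp_force: 30.0
time_s: 19.22
position: [0.4543, 0.0135, 0.0861]
tcp_rot: [[-0.088, 0.996, 0.0], [0.996, 0.088, -0.0], [-0.0, 0.0, -1.0]]
force: [0.0, -0.3, -0.2]
opening: 0.505
grasp_force: 30.0
```

```bash
python3 -m handwheel '[[0,0,0.022,0,0,0],[0,0,0.048,0,0,0],[0,0,0.072,0,0,0],[0,0,0.085,0,0,0],[0.012,-0.001,0.085,0,0,0],[0.03,-0.003,0.085,0,0,0],[0.05,-0.005,0.085,0,0,0],[0.07,-0.008,0.085,0,0,0]]'
python3 -m handwheel '[[0.02,-0.002,0,0,0,0],[0.04,-0.004,0,0,0,0],[0.06,-0.006,0,0,0,0],[0.078,-0.008,0,0,0,0],[0.093,-0.01,0,0,0,0],[0.105,-0.0115,0,0,0,0],[0.113,-0.0125,0,0,0,0],[0.118,-0.013,0,0,0,0]]'
python3 -m handwheel '[[0.005,-0.0005,0,0,0,0],[0.0067,-0.0005,0,0,0,0],[0.0067,-0.0005,0,0,0,0],[0.0067,-0.0005,0,0,0,0],[0.0067,-0.0005,-0.01,0,0,0],[0.0067,-0.0005,-0.025,0,0,0],[0.0067,-0.0005,-0.04,0,0,0],[0.0067,-0.0005,-0.055,0,0,0]]'
python3 -m handwheel '[[0,0,-0.012,0,0,0],[0,0,-0.024,0,0,0],[0,0,-0.034,0,0,0],[0,0,-0.042,0,0,0],[0,0,-0.047,0,0,0],[0,0,-0.05,0,0,0],[0,0,-0.0525,0,0,0],[0,0,-0.0525,0,0,0]]'
python3 -m handwheel '[[0,0,0,0,0,0],[0,0,0,0,0,0],[0,0,0,0,0,0],[0,0,0,0,0,0],[0,0,0,0,0,0],[0,0,0,0,0,0],[0,0,0,0,0,0],[0,0,0,0,0,0]]' 1
python3 -m handwheel '[[0,0,0,0,0,0],[0,0,0,0,0,0],[0,0,0.015,0,0,0],[0,0,0.035,0,0,0],[0,0,0.06,0,0,0],[0,0,0.085,0,0,0],[0,0,0.1,0,0,0],[0,0,0.108,0,0,0]]' 1
python3 - <<'E'
from h import *
p,d=cams.capture("wrist");cv2.imwrite("pics/w4.png",p)
E
```

```text
time_s: 19.88
position: [0.5247, 0.0057, 0.1714]
tcp_rot: [[-0.088, 0.996, 0.0], [0.996, 0.088, -0.0], [-0.0, 0.0, -1.0]]
force: [1.0, -0.9, -0.8]
opening: 0.504
grasp_force: 30.0
time_s: 20.55
position: [0.6429, -0.0076, 0.1707]
tcp_rot: [[-0.088, 0.996, 0.0], [0.996, 0.088, -0.0], [-0.0, 0.0, -1.0]]
force: [1.2, -0.2, -1.6]
opening: 0.505
grasp_force: 30.0
time_s: 21.22
position: [0.6484, -0.0078, 0.1145]
tcp_rot: [[-0.088, 0.996, -0.001], [0.996, 0.088, 0.0], [0.0, -0.001, -1.0]]
force: [0.0, -0.4, -1.2]
opening: 0.505
grasp_force: 30.0
time_s: 21.88
position: [0.6494, -0.008, 0.0631]
tcp_rot: [[-0.088, 0.996, 0.001], [0.996, 0.088, -0.0], [-0.0, 0.001, -1.0]]
force: [-0.5, 0.3, -1.1]
opening: 0.499
grasp_force: 30.0
time_s: 22.55
position: [0.649, -0.008, 0.0631]
tcp_rot: [[-0.088, 0.996, 0.0], [0.996, 0.088, -0.0], [-0.0, 0.0, -1.0]]
force: [-0.8, 0.3, -0.3]
opening: 0.977
grasp_force: 0.0
time_s: 23.22
position: [0.6503, -0.0081, 0.1738]
tcp_rot: [[-0.088, 0.996, 0.004], [0.996, 0.088, -0.001], [-0.001, 0.004, -1.0]]
force: [0.1, -0.2, -0.7]
opening: 0.998
grasp_force: 0.0
```

View pics/w4.png

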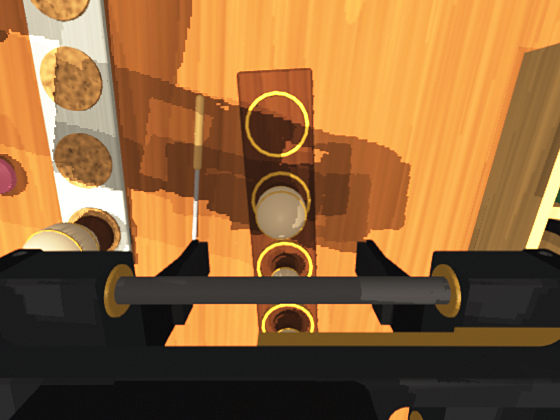

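The hen stands in the second ring at (280,212), and the other two are standing behind it. Last is the goose at (0.4578, -0.061), to ring (0.639, 0.064).

```bash
python3 -m handwheel '[[-0.014,-0.004,0,0,0,0],[-0.036,-0.01,0,0,0,0],[-0.06,-0.017,0,0,0,0],[-0.085,-0.024,0,0,0,0],[-0.11,-0.031,0,0,0,0],[-0.135,-0.038,0,0,0,0],[-0.157,-0.044,0,0,0,0],[-0.175,-0.049,0,0,0,0]]' 1
python3 -m handwheel '[[-0.01,-0.002,0,0,0,0],[-0.015,-0.0035,0,0,0,0],[-0.0162,-0.004,0,0,0,0],[-0.0162,-0.004,0,0,0,0],[-0.0162,-0.004,0,0,0,0],[-0.0162,-0.004,-0.01,0,0,0],[-0.0162,-0.004,-0.025,0,0,0],[-0.0162,-0.004,-0.04,0,0,0]]' 1
python3 -m handwheel '[[0,0,-0.015,0,0,0],[0,0,-0.03,0,0,0],[0,0,-0.043,0,0,0],[0,0,-0.053,0,0,0],[0,0,-0.059,0,0,0],[0,0,-0.062,0,0,0],[0,0,-0.063,0,0,0],[0,0,-0.063,0,0,0]]' 1
python3 -m handwheel '[[0,0,0,0,0,0],[0,0,0,0,0,0],[0,0,0,0,0,0],[0,0,0,0,0,0],[0,0,0,0,0,0],[0,0,0,0,0,0],[0,0,0,0,0,0],[0,0,0,0,0,0]]' -1
python3 -m handwheel '[[0,0,0,0,0,0],[0,0,0,0,0,0],[0,0,0,0,0,0],[0,0,0,0,0,0],[0,0,0.005,0,0,0],[0,0,0.01,0,0,0],[0,0,0.015,0,0,0],[0,0,0.02,0,0,0]]' -1
```

```text
time_s: 23.93
position: [0.4712, -0.0567, 0.17]
tcp_rot: [[-0.088, 0.996, -0.004], [0.996, 0.088, 0.001], [0.001, -0.003, -1.0]]
force: [0.5, -0.1, -0.9]
opening: 1.002
grasp_force: 0.0
time_s: 24.6
position: [0.4596, -0.0612, 0.131]
tcp_rot: [[-0.089, 0.996, 0.003], [0.996, 0.089, -0.001], [-0.001, 0.003, -1.0]]
force: [-0.5, 0.9, -0.3]
opening: 1.002
grasp_force: 0.0
time_s: 25.27
position: [0.4583, -0.061, 0.0681]
tcp_rot: [[-0.088, 0.996, 0.0], [0.996, 0.088, -0.0], [-0.0, 0.0, -1.0]]
force: [-0.3, -0.1, -0.3]
opening: 1.001
grasp_force: 0.0
time_s: 25.93
position: [0.4579, -0.061, 0.0682]
tcp_rot: [[-0.088, 0.996, 0.0], [0.996, 0.088, -0.0], [-0.0, 0.0, -1.0]]
force: [-0.4, -0.3, 1.8]
opening: 0.598
grasp_force: 30.0
time_s: 26.6
position: [0.4577, -0.0609, 0.0885]
tcp_rot: [[-0.088, 0.996, -0.0], [0.996, 0.088, 0.0], [0.0, -0.0, -1.0]]
force: [-0.3, 0.3, -1.1]
opening: 0.593
grasp_force: 30.0
```

```bash
python3 -m handwheel '[[0,0,0.022,0,0,0],[0,0,0.048,0,0,0],[0,0,0.072,0,0,0],[0,0,0.085,0,0,0],[0.01,0.007,0.085,0,0,0],[0.025,0.017,0.085,0,0,0],[0.042,0.029,0.085,0,0,0],[0.06,0.041,0.085,0,0,0]]'
python3 -m handwheel '[[0.018,0.012,0,0,0,0],[0.036,0.025,0,0,0,0],[0.054,0.038,0,0,0,0],[0.071,0.05,0,0,0,0],[0.086,0.06,0,0,0,0],[0.098,0.068,0,0,0,0],[0.107,0.074,0,0,0,0],[0.113,0.078,0,0,0,0]]'
python3 -m handwheel '[[0.005,0.004,0,0,0,0],[0.008,0.006,0,0,0,0],[0.008,0.006,0,0,0,0],[0.008,0.006,0,0,0,0],[0.008,0.006,-0.01,0,0,0],[0.008,0.006,-0.025,0,0,0],[0.008,0.006,-0.04,0,0,0],[0.008,0.006,-0.055,0,0,0]]'
python3 -m handwheel '[[0,0,-0.012,0,0,0],[0,0,-0.024,0,0,0],[0,0,-0.034,0,0,0],[0,0,-0.042,0,0,0],[0,0,-0.047,0,0,0],[0,0,-0.05,0,0,0],[0,0,-0.0525,0,0,0],[0,0,-0.0525,0,0,0]]'
python3 -m handwheel '[[0,0,0,0,0,0],[0,0,0,0,0,0],[0,0,0,0,0,0],[0,0,0,0,0,0],[0,0,0,0,0,0],[0,0,0,0,0,0],[0,0,0,0,0,0],[0,0,0,0,0,0]]' 1
python3 -m handwheel '[[0,0,0,0,0,0],[0,0,0,0,0,0],[0,0,0.015,0,0,0],[0,0,0.035,0,0,0],[0,0,0.06,0,0,0],[0,0,0.085,0,0,0],[0,0,0.11,0,0,0],[0,0,0.13,0,0,0]]' 1
python3 -m handwheel '[[-0.01,0.02,0,0,0,0],[-0.02,0.05,0,0,0,0],[-0.03,0.08,0,0,0,0],[-0.04,0.11,0,0,0,0],[-0.05,0.14,0,0,0,0],[-0.07,0.17,0,0,0,0],[-0.09,0.2,0,0,0,0],[-0.11,0.23,0,0,0,0]]' 1
python3 -m handwheel '[[0,0.03,0,0,0,0],[0,0.06,0,0,0,0],[0,0.09,0,0,0,0],[0,0.1,0,0,0,0],[0,0.1,0,0,0,0],[0,0.1,0,0,0,0],[0,0.1,0,0,0,0],[0,0.1,0,0,0,0]]' 1
python3 - <<'E'
from h import *
ring=dict(bantam=(.6693,-.1542),quail=(.6593,-.081),hen=(.6492,-.008),goose=(.639,.064))
for n in("top","scene"):
    p,d=cams.capture(n);cv2.imwrite(f"pics/{n}9.png",p)
    P=cloud(n,d)
    for e,r in ring.items():
        x,zc,k,res=fitegg(P,e,r,.014); print(n,e,"off ring mm",np.round((x[:2]-r)*1e3,1),"z err",round((x[2]-zc)*1e3,1),k,round(res,4))
E
```

```text
time_s: 27.27
position: [0.5183, -0.0189, 0.1725]
tcp_rot: [[-0.087, 0.996, -0.001], [0.996, 0.087, 0.0], [0.001, -0.001, -1.0]]
force: [-0.4, 0.2, -2.2]
opening: 0.596
grasp_force: 30.0
time_s: 27.93
position: [0.6316, 0.0596, 0.1716]
tcp_rot: [[-0.089, 0.996, -0.001], [0.996, 0.089, 0.001], [0.001, -0.001, -1.0]]
force: [-0.2, -0.2, -1.7]
opening: 0.597
grasp_force: 30.0
time_s: 28.6
position: [0.6382, 0.0635, 0.1171]
tcp_rot: [[-0.087, 0.996, -0.0], [0.996, 0.087, -0.0], [-0.0, -0.0, -1.0]]
force: [-0.6, -0.3, -1.3]
opening: 0.594
grasp_force: 30.0
time_s: 29.27
position: [0.6392, 0.064, 0.0656]
tcp_rot: [[-0.088, 0.996, 0.001], [0.996, 0.088, -0.0], [-0.0, 0.001, -1.0]]
force: [0.2, 0.5, -0.1]
opening: 0.598
grasp_force: 30.0
time_s: 29.93
position: [0.6388, 0.064, 0.0656]
tcp_rot: [[-0.088, 0.996, 0.0], [0.996, 0.088, -0.0], [-0.0, 0.0, -1.0]]
force: [0.3, 0.2, -0.4]
opening: 0.988
grasp_force: 0.0
time_s: 30.6
position: [0.6392, 0.064, 0.1976]
tcp_rot: [[-0.088, 0.996, 0.002], [0.996, 0.088, -0.0], [-0.0, 0.002, -1.0]]
force: [0.2, 0.6, 0.7]
opening: 1.001
grasp_force: 0.0
time_s: 31.27
position: [0.5278, 0.2952, 0.1955]
tcp_rot: [[-0.087, 0.996, -0.0], [0.996, 0.087, 0.0], [0.0, -0.0, -1.0]]
force: [0.0, 0.5, 0.4]
opening: 0.998
grasp_force: 0.0
time_s: 31.93
position: [0.529, 0.3922, 0.1954]
tcp_rot: [[-0.086, 0.996, -0.001], [0.996, 0.086, -0.001], [-0.001, -0.001, -1.0]]
force: [0.5, -0.5, 0.1]
opening: 1.002
grasp_force: 0.0
top bantam off ring mm [0.9 0.3] z err -1.3 342 0.0005
top quail off ring mm [ 1.7 -0.8] z err -0.4 225 0.0006
top hen off ring mm [ 1.  -1.3] z err -0.9 496 0.0005
top goose off ring mm [ 1.1 -1. ] z err -0.9 676 0.0006
scene bantam off ring mm [0.4 1.1] z err -0.0 949 0.0005
scene quail off ring mm [ 0.6 -0.1] z err 0.3 588 0.0005
scene hen off ring mm [0.1 0.2] z err -0.5 1050 0.0004
scene goose off ring mm [-0.3  0.7] z err -0.2 1329 0.0006
```

View pics/scene9.png

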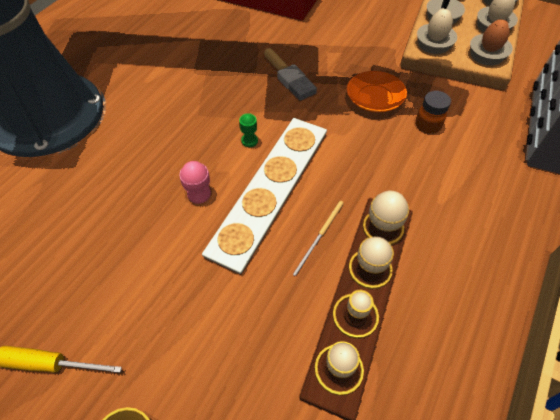

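All four eggs stand upright in their rings: goose (389,212), hen (375,255), quail (360,305) and bantam (343,360). Each is within about 2 mm of centre, and the arm is clear.

```bash
python3 -c "
from rig import bot
print(bot.hand_in())"
```

```text
the job is handed in; nothing more can be done
None
```

The job is handed in: all four eggs stand upright and released in the stand's rings in reverse order (left to right from the robot: goose, hen, quail, bantam), each measured within about 2 mm of its ring's centre, at about 32 s of the allowed 106 s.

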